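# Wipe crispbread off the board into the crumb tray

### The job

Turn the square green crumb tray a quarter turn so that its open side faces the oak board, push it up against the board's right-hand end, centred on it, and let go of it. Then take the scraper block from its holder and with it wipe all three pieces of crispbread off the board into the tray, never touching them with the gripper. Finally stand the scraper upright in its holder again, leaving the tray against the board and the bowl, timer and spice jar where they are.

Things in the scene. Friction and masses are not known exactly. Their poses are not given: they have to be found in the camera images.
- board: fixed oak board, 230 x 380 x 18 mm, lying on the worktop. Origin at the centre of its underside (on the worktop), z up; its own x runs along the short side (away from the robot), its own y along the long side (to the robot's left); its top is 18 mm above the origin. A fixed wall shelf hangs 565 mm above the worktop behind the board, its front edge 613 mm ahead of the robot: keep elbow and wrist clear of it
- board_end (a point): middle of the board's right-hand end edge (the -y end), at the height of its top; 190 mm along the board's -y from its centre. Axes as the board's
- tray_center (a point): centre of the loose green crumb tray, 20 mm above its underside, axes as the tray's. The tray is square, 226 x 226 mm, weighs about 0.6 kg, has a 4 mm floor, and walls 5 mm thick and 43 mm high on three sides; the side at its own -x is open (flat floor edge). At the start the open side faces away from the robot (the tray's own +x points roughly at the robot); turned a quarter turn counterclockwise seen from above, it faces the board. It slides easily on the worktop
- tray_mouth (a point): middle of the tray's open edge, 113 mm along the tray's -x from its centre, 20 mm above the underside; axes as the tray's
- tray_grip (a point): middle of the wooden grip bar on the tray's wall opposite the open side, 109 mm along the tray's +x from its centre and 36 mm above its underside. The bar is 12 mm thick along the tray's x, 80 mm long along the tray's y, its top 50 mm above the underside: it can be pinched from above across the tray's x
- scraper_center (a point): centre of the loose scraper block, 36 mm above its underside. It stands upright on a black foot 150 (own x) x 30 (own y) x 22 (high) mm; on the foot is a wooden grip rib 110 long (x), 22 thick (y), from 22 to 73 mm above the underside; weight about 0.22 kg. Pinch the rib across y from above; either long side can wipe
- holder_floor (a point): centre of the inner floor of the fixed grey holder left of the board, 4 mm above the worktop, in which the scraper stands at the start. Outside 190 (own x) x 66 (own y) mm, walls 4 mm thick, 14 mm high; the scraper stands in it lengthwise along x, with 16 mm to spare at each end and 14 mm at each side; either way round will do
- crisp_0: piece of brown crispbread, 60 (own x) x 38 (own y) x 12 mm, lying flat on the board, turned any way; origin at the centre of its underside; weighs 30 g; slides easily
- crisp_1: piece of brown crispbread, 60 (own x) x 38 (own y) x 12 mm, lying flat on the board, turned any way; origin at the centre of its underside; weighs 30 g; slides easily
- crisp_2: piece of brown crispbread, 60 (own x) x 38 (own y) x 12 mm, lying flat on the board, turned any way; origin at the centre of its underside; weighs 30 g; slides easily
- pinch_bowl: bystander to leave alone: small white bowl, 105 mm across, 51 mm high, behind the board; origin at the centre of its underside
- kitchen_timer: bystander to leave alone: white wind-up timer, 65 mm across, 54 mm high, behind the board; origin at the centre of its underside
- spice_jar: bystander to leave alone: slim jar with a black cap, 41 mm across, 105 mm high, at the back left; origin at the centre of its underside
Things that resemble listed ones, but are neither listed nor needed, are in the scene too. There is more than one size of the part that bears scraper_center; the job needs the middle-sized.

How it is judged:
By the outcome, as a careful person would: the job done as asked, in the order asked, and still so for the second after the job is handed in, with the robot touching nothing.
It also fails if it takes over 72 s, if anything falls off the work surface, if the arm or the gripper's body presses on something with over 40 N, if the wrist force passes 120 N, or if a joint passes its speed limit or range.

### The arm

A 7-joint arm with a two-finger parallel gripper is mounted at the origin on a cart in front of the work surface, level with it; the furniture and walls round the work are solid. World frame = base frame: x ahead of the robot, y to its left, z up, the work surface at z = 0. Lengths are in mm, angles in degrees, forces in N, time in s.
With the tool pointing down it reaches from about 400 to 900 mm from the base axis. Payload 5.5 kg.
Tool frame: the origin (TCP) lies midway between the tips of the shut fingers; the grasp point (between the pads) lies behind it (env.grasp_offset is the z of the grasp point in the tool frame, in mm); z points along the fingers, x is the direction in which the jaws open and shut, and the axes are right-handed (so a half turn about z gives the same grasp; the last joint's range is limited). The gripper opens to 92 mm and grips with 3 to 60 N. Pads are 19 mm wide; open, the fingers measure 130 mm over their backs; the gripper's body (75 mm by 190 mm) begins 47 mm behind the grasp point.
Start: joints at [79.481, 28.699, -24.465, 88.831, 12.651, 65.22, -12.049], TCP at [280.885, -586.177, 226.729] pointing down, gripper open.
Joint ranges: [-164.97, 164.97], [-17.58, 116.51], [-87.97, 89.64], [11.32, 138.91], [-80.73, 260.73], [10.89, 115.49], [-147.41, 147.41]. Speed limits (degrees/s): [147.25, 147.25, 180, 180, 180, 180, 180].

### API

Orientations are given as a 3x3 rotation matrix whose columns are the frame's x, y, z axes.
In Python, from station import env gives the robot as it stands.
- The arm moves only by the tool send_rows, never from a script. Its argument "increments" is a list that holds one entry, the list of rows, each a list of 5 numbers: the shift along the world's x, y, z in m, then the turn about the world's z in rad, then the opening, from 0 (shut) to 1 (fully open). A call has 1 to 8 rows; each row shifts and turns the commanded pose from where the row before left it; what a row does not reach is not made up. A row lasts 1/12 s, in which the tool goes at most 41.7 mm and 7.16 degrees, less where a joint would pass 70% of its speed; a pose out of reach is approached as far as the arm can. A call is refused whole if a number of a shift passes 0.0417 or a number of a turn 0.125, either way. A call with a gripper value outside its range is refused whole. The fingers move at their own pace and stop on an object; "force" is the grip in N (left out, the last holds). Time passes only in rows, so rows that do not move let the fingers close. It gives the time, the measured TCP pose, the force and the opening at its end, in the units of the state.
- env.sense(): the state, without advancing time (a new reading comes with each control period).
- env.grab_frame(name): name is "scene" or "top" or "wrist"; returns the picture (420x560x3 uint8, red, green, blue); there is no depth.
- env.camera_params(name): a dict with "K" (3x3 intrinsics, pixels), "pose" (4x4, takes a point from camera to world coordinates); the wrist camera has in their place "tool_from_camera" (4x4, takes a point from camera to tool coordinates, whose origin is the TCP and whose axes are the tool frame's). Camera axes: x right, y up, looking along -z (the intrinsics and any distortion apply to the point x, -y, -z); pixel columns grow to the right and rows downward; lengths in mm; the calibration is good to about 2 mm. A picture is of the moment at which its call begins: read the wrist's pose just before it. camera_params takes no time and is no camera call.
- env.close_job(): hands the job in, once; it reports no verdict.
The state is a dict: "t": time; "joint_positions": joint angles; "qd": joint speeds; "joint_torque": joint torques, N m; "tool_pos": TCP position; "tool_rot": TCP orientation; "ft_force": force on the tool from outside, world axes, zero at the start; "moment": the same for the moment, N m; "finger_gap": finger opening in mm.
Only numpy, scipy, OpenCV 4.12 (cv2) and the standard library are available. Lean on these libraries where they do the work, as an engineer would, in place of code of your own. Each camera call takes 0.05 s, during which the arm holds its last target.

## Working session

There is one attempt and no reset: what is moved stays moved. The work goes in short steps, Python scripts to look and compute and a tool call to move; the robot and the scene stay as the last step left them, time stands still between calls to the robot, and variables do not carry over. Pictures are saved under pics/ and viewed, and the job is handed in when it is done.

Besides the shell and the picture viewer there is one more tool, called after "Emit:" as name(argument=value, ...), one argument or row to a line, values as JSON. send_rows: Moves the arm, as the interface text tells. Its arguments: {"type":"object","properties":{"increments":{"type":"array"},"force":{"type":"number"}},"required":["increments"]}

```bash
ls; mkdir -p pics; python3 - <<'E'
from station import env
import cv2,json
print(env.sense()); print(env.grasp_offset)
for n in ("scene","top"):
    cv2.imwrite(f"pics/{n}0.png",env.grab_frame(n)[:,:,::-1]); print(env.camera_params(n))
print(env.camera_params("wrist"))
E
```

```text
pics
{'t': 0.0, 'joint_positions': array([ 79.48099446,  28.75339042, -24.45278869,  88.88993122,
        12.6498776 ,  65.21928905, -12.05108346]), 'qd': array([ 0.00715092, -0.0827303 ,  0.00649853,  0.03151407,  0.00634057,
        0.05540875, -0.05545422]), 'joint_torque': array([-3.80782767e-04, -5.66589153e+01, -5.81658304e+00, -2.79112923e+01,
       -6.87508006e-02,  3.07765289e-02,  1.99836236e-04]), 'tool_pos': array([ 280.51238966, -585.59654666,  225.69324924]), 'tool_rot': array([[ 4.32075356e-01, -9.01837192e-01, -7.52193556e-04],
       [-9.01835484e-01, -4.32076003e-01,  1.75719607e-03],
       [-1.90970956e-03, -8.08862778e-05, -9.99998173e-01]]), 'ft_force': array([ 0.14341862, -0.04799055, -0.6019482 ]), 'moment': array([-0.03140215, -0.00372654,  0.00925812]), 'finger_gap': 91.78346355746473}
-18.8
{'K': array([[411.77502145,   0.        , 283.52100502],
       [  0.        , 411.77502145, 209.74845329],
       [  0.        ,   0.        ,   1.        ]]), 'pose': array([[-8.35717410e-01,  3.69349215e-01, -4.06395826e-01,
        -1.08614704e+02],
       [-5.49113
[... 574 characters left out ...]
+02],
       [ 8.86431675e-03,  1.63173314e-01,  9.86557598e-01,
         1.31911874e+03],
       [ 0.00000000e+00,  0.00000000e+00,  0.00000000e+00,
         1.00000000e+00]])}
{'K': array([[369.56835848,   0.        , 276.87498703],
       [  0.        , 369.56835848, 204.59587571],
       [  0.        ,   0.        ,   1.        ]]), 'tool_from_camera': array([[ 9.99999791e-01,  1.30462360e-04, -6.33168514e-04,
        -8.80422920e-01],
       [-5.90293160e-05, -9.56906563e-01, -2.90395981e-01,
        -7.83334704e+01],
       [-6.43768852e-04,  2.90395958e-01, -9.56906355e-01,
        -1.58089064e+02],
       [ 0.00000000e+00,  0.00000000e+00,  0.00000000e+00,
         1.00000000e+00]])}
```

View pics/top0.png

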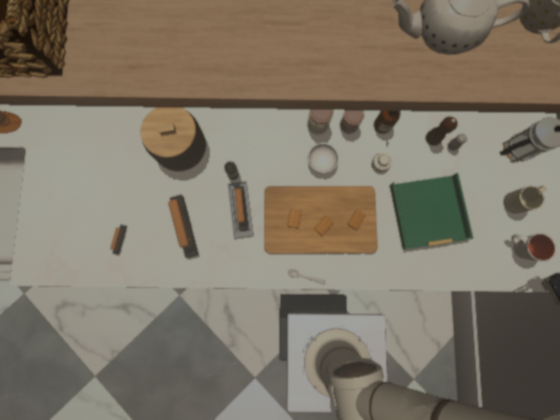

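View pics/scene0.png

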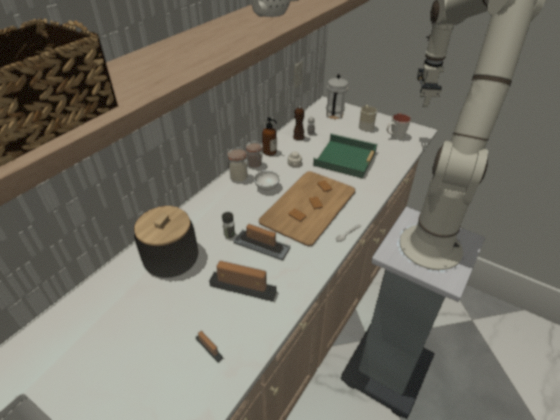

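```bash
cat > h.py <<'E'
import numpy as np, cv2
from station import env
def cam(n,sense=None):
    p=env.camera_params(n)
    if n!="wrist": return p["K"],p["pose"]
    s=sense or env.sense(); T=np.eye(4); T[:3,:3]=s["tool_rot"]; T[:3,3]=s["tool_pos"]
    return p["K"],T@p["tool_from_camera"]
def p2w(c,uv,z):
    K,P=c; r=[]
    for u,v in np.atleast_2d(uv):
        d=np.array([(u-K[0,2])/K[0,0],-(v-K[1,2])/K[1,1],-1.]); d=P[:3,:3]@d
        r.append(P[:3,3]+d*(z-P[2,3])/d[2])
    return np.array(r)
def w2p(c,X):
    K,P=c; X=np.atleast_2d(np.asarray(X,float)); q=(X-P[:3,3])@P[:3,:3]
    return np.c_[K[0,0]*q[:,0]/-q[:,2]+K[0,2],K[1,1]*-q[:,1]/-q[:,2]+K[1,2]]
def grab(n,f,crop=None,k=1):
    s=env.sense(); im=env.grab_frame(n)[:,:,::-1].copy(); np.savez("last_"+n,im=im,**{a:s[a] for a in("tool_pos","tool_rot")})
    if crop: x0,y0,x1,y1=crop; im=im[y0:y1,x0:x1]
    im=cv2.resize(im,None,fx=k,fy=k,interpolation=cv2.INTER_CUBIC); cv2.imwrite("pics/"+f,im); return s
E
python3 - <<'E'
from h import *
im=cv2.imread("pics/top0.png")
cv2.imwrite("pics/t0a.png",cv2.resize(im[160:280,210:480],None,fx=2.96,fy=2.96,interpolation=cv2.INTER_CUBIC))
cv2.imwrite("pics/t0b.png",cv2.resize(im[140:280,90:290],None,fx=4,fy=4,interpolation=cv2.INTER_CUBIC))
c=cam("top"); print(p2w(c,[(320,219)],18),p2w(c,[(430,212)],0),p2w(c,[(240,208)],4))
E
```

```text
[[461.89524553  54.81740221  18.        ]] [[ 493.13476286 -324.98015137    0.        ]] [[498.34257091 326.0987449    4.        ]]
```

View pics/t0a.png

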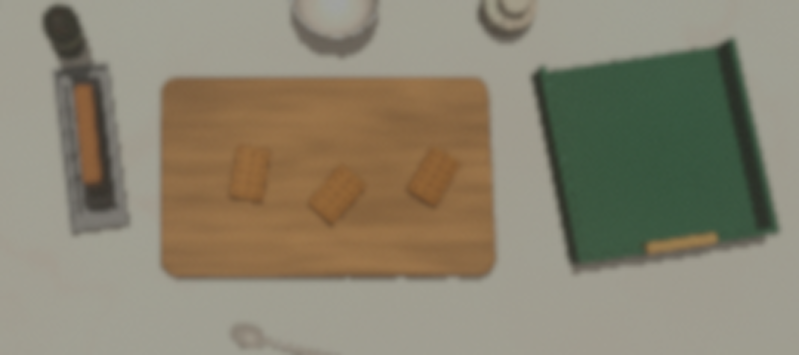

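View pics/t0b.png

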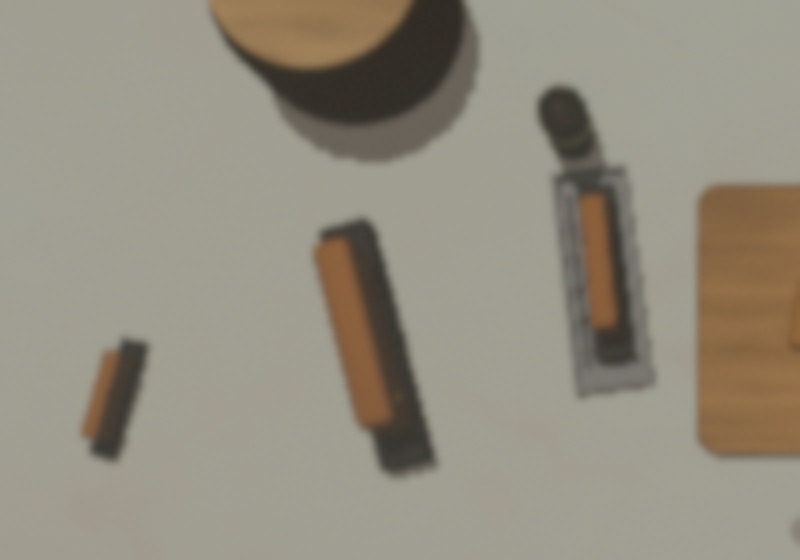

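```bash
python3 - <<'E'
from h import *
c=cam("top"); f=lambda L,z:np.round(p2w(c,np.array(L)/2.96+[210,160],z)[:,:2],1).tolist()
print("board TL TR BR BL edges",f([(161,77),(489,77),(495,277),(161,277)],18))
print("tray floor/wall tops: openL,openR(43) , BR, BL", f([(538,72),(730,42),(776,232),(575,264)],43))
print("grip",f([(683,243),(648,247),(719,239)],50))
print("bowl,timer",f([(337,10),(507,10)],30), "jar cap",f([(62,22)],105))
g=lambda L,z:np.round(p2w(c,np.array(L)/4+[90,140],z)[:,:2],1).tolist()
print("holder corners TL TR BR BL",g([(554,177),(625,168),(655,384),(578,396)],14))
print("rib top far,near",g([(592,193),(604,328)],77), "foot corner near", g([(635,358),(600,362)],26))
print("jar",g([(562,108)],105))
print("crisps", f([(250,174),(337,195),(434,178)],30))
E
```

```text
board TL TR BR BL edges [[573.0, 243.8], [577.9, -134.6], [348.4, -134.7], [344.1, 239.9]]
tray floor/wall tops: openL,openR(43) , BR, BL [[578.7, -184.0], [616.6, -404.7], [400.3, -442.2], [362.4, -217.1]]
grip [[386.4, -335.0], [381.5, -296.1], [391.2, -375.1]]
bowl,timer [[652.0, 41.8], [654.6, -154.7]] jar cap [[613.2, 349.0]]
holder corners TL TR BR BL [[578.5, 366.7], [587.1, 306.2], [402.4, 276.6], [391.6, 340.6]]
rib top far,near [[551.4, 327.4], [441.1, 314.7]] foot corner near [[422.7, 293.0], [419.1, 321.9]]
jar [[614.6, 350.5]]
crisps [[460.0, 141.3], [437.3, 43.5], [457.9, -66.1]]
```

Emit:
send_rows(
  increments=[
    [[0.013,0.031,-0.008,0.117,1],[0.013,0.031,-0.008,0.117,1],[0.013,0.031,-0.008,0.117,1],[0.013,0.031,-0.008,0.117,1],[0.013,0.031,-0.008,0.117,1],[0.013,0.031,-0.008,0.117,1],[0.013,0.031,-0.008,0.117,1],[0.013,0.031,-0.008,0.117,1]],
  ],
  force=40,
)

```text
t: 0.77
tool_pos: [384.9, -336.5, 162.2]
tool_rot: [[0.983, -0.181, -0.0], [-0.181, -0.983, 0.0], [-0.0, -0.0, -1.0]]
ft_force: [1.0, -0.2, 0.4]
finger_gap: 91.9
```

```bash
cat > s.py <<'E'
from h import *
s=env.sense(); R=s["tool_rot"]
print("t",round(s["t"],2),"q",s["joint_positions"].round(1),"tcp",s["tool_pos"].round(1),"yaw",np.degrees(np.arctan2(R[1,0],R[0,0])).round(2),"F",s["ft_force"].round(1),"M",s["moment"].round(2),"gap",round(s["finger_gap"],1))
E
python3 s.py
```

```text
t 0.77 q [ 71.9  22.1 -40.7 111.7  18.   52.6  11.7] tcp [ 384.9 -336.5  162.2] yaw -10.46 F [ 1.  -0.2  0.4] M [-0.03 -0.08  0.01] gap 91.9
```

Emit:
send_rows(
  increments=[
    [[0,0,0,0.115,1],[0,0,0,0.115,1],[0,0,0,0.115,1],[0,0,0,0,1]],
  ],
)

```text
t: 1.1
tool_pos: [384.7, -337.7, 162.3]
tool_rot: [[0.987, 0.161, -0.001], [0.161, -0.987, 0.001], [-0.0, -0.001, -1.0]]
ft_force: [-0.6, -0.1, -0.1]
finger_gap: 91.9
```

```bash
python3 s.py; python3 -c "
from h import *
grab('wrist','w1.png')"
```

```text
t 1.1 q [ 75.3  23.4 -44.9 111.5  20.4  53.4  29.5] tcp [ 384.7 -337.7  162.3] yaw 9.26 F [-0.6 -0.1 -0.1] M [-0.01 -0.08 -0.  ] gap 91.9
```

View pics/w1.png

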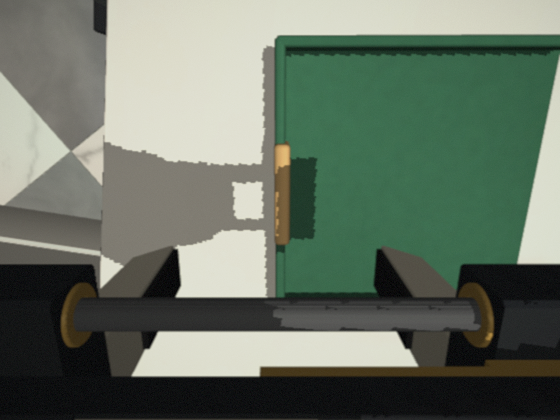

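```bash
python3 - <<'E'
from h import *
c=cam("wrist"); print(p2w(c,[(283,145),(283,243),(283,194)],50).round(1)); print(p2w(c,[(280,45),(280,295),(555,40)],43).round(1))
E
```

```text
[[ 381.9 -295.2   50. ]
 [ 394.2 -371.3   50. ]
 [ 387.8 -331.7   50. ]]
[[ 369.1 -228.2   43. ]
 [ 399.8 -421.6   43. ]
 [ 556.5 -195.7   43. ]]
```

Emit:
send_rows(
  increments=[
    [[0.003,0.004,-0.035,0,1],[0,0,-0.035,0,1],[0,0,-0.035,0,1],[0,0,-0.035,0,1],[0,0,-0.002,0,0],[0,0,0,0,0],[0,0,0,0,0],[0,0,0,0,0]],
  ],
  force=40,
)

```text
t: 1.82
tool_pos: [389.5, -335.3, 22.9]
tool_rot: [[0.988, 0.155, 0.003], [0.155, -0.988, -0.002], [0.002, 0.003, -1.0]]
ft_force: [-0.3, -0.3, 0.3]
finger_gap: 69.6
```

```bash
python3 s.py
```

```text
t 1.82 q [ 66.5  35.7 -35.7 115.7  33.1  38.7  18.3] tcp [ 389.5 -335.3   22.9] yaw 8.94 F [-0.3 -0.3  0.3] M [-0.02 -0.14 -0.05] gap 69.6
```

Emit:
send_rows(
  increments=[
    [[0,0,0,0,0],[0,0,0,0,0],[0,0,0,0,0],[0,0,0,0,0],[0,0,0,0,0],[0,0,0,0,0]],
  ],
)

```text
t: 2.32
tool_pos: [387.8, -334.3, 20.9]
tool_rot: [[0.988, 0.156, 0.0], [0.156, -0.988, -0.0], [0.0, 0.0, -1.0]]
ft_force: [-0.4, -0.6, -0.9]
finger_gap: 29.5
```

```bash
python3 s.py
```

```text
t 2.32 q [ 66.5  35.8 -35.6 115.8  33.1  38.6  18.3] tcp [ 387.8 -334.3   20.9] yaw 8.99 F [-0.4 -0.6 -0.9] M [-0.05 -0.08 -0.01] gap 29.5
```

Emit:
send_rows(
  increments=[
    [[0,0,0,0,0],[0,0,0,0,0],[0,0,0,0,0],[0,0,0,0,0]],
  ],
)

```text
t: 2.65
tool_pos: [387.9, -334.1, 20.7]
tool_rot: [[0.988, 0.157, -0.0], [0.157, -0.988, 0.0], [-0.0, -0.0, -1.0]]
ft_force: [0.1, 0.1, 0.3]
finger_gap: 11.7
```

```bash
python3 s.py; python3 - <<'E'
import numpy as np
n=16;k=np.arange(n+1)/n
C=np.array([495.6,-316.6])+k[:,None]*(np.array([465,-320])-[495.6,-316.6])
a=np.radians(189.1+k*81.6)
G=C+109*np.c_[np.cos(a),np.sin(a)]
print(G[0],G[-1],np.diff(np.round(G)/1000,axis=0).round(3).tolist(),np.radians(81.6)/n)
E
```

```text
t 2.65 q [ 66.5  35.9 -35.6 115.8  33.2  38.6  18.3] tcp [ 387.9 -334.1   20.7] yaw 9.03 F [0.1 0.1 0.3] M [-0.02 -0.04  0.23] gap 11.7
[ 387.97189506 -333.83922933] [ 466.33165309 -428.99186529] [[0.0, -0.01], [0.001, -0.009], [0.002, -0.009], [0.002, -0.009], [0.003, -0.009], [0.004, -0.008], [0.005, -0.007], [0.005, -0.007], [0.006, -0.006], [0.006, -0.005], [0.007, -0.005], [0.007, -0.004], [0.007, -0.003], [0.008, -0.002], [0.008, -0.001], [0.007, -0.001]] 0.0890117918517108
```

Gripped (11.7 mm). Rotate.

Emit:
send_rows(
  increments=[
    [[0,-0.01,0,0.089,0],[0.001,-0.009,0,0.089,0],[0.002,-0.009,0,0.089,0],[0.002,-0.009,0,0.089,0],[0.003,-0.009,0,0.089,0],[0.004,-0.008,0,0.089,0],[0.005,-0.007,0,0.089,0],[0.005,-0.007,0,0.089,0]],
  ],
  force=50,
)

```text
t: 3.32
tool_pos: [410.0, -402.7, 20.7]
tool_rot: [[0.643, 0.766, 0.0], [0.766, -0.643, 0.0], [0.0, -0.0, -1.0]]
ft_force: [0.7, 0.5, -0.1]
finger_gap: 11.6
```

```bash
python3 s.py
```

```text
t 3.32 q [ 75.   43.8 -44.3 106.7  41.4  46.9  58.8] tcp [ 410.  -402.7   20.7] yaw 49.96 F [ 0.7  0.5 -0.1] M [ 0.15 -0.27 -0.23] gap 11.6
```

Emit:
send_rows(
  increments=[
    [[0.006,-0.006,0,0.089,0],[0.006,-0.005,0,0.089,0],[0.007,-0.005,0,0.089,0],[0.007,-0.004,0,0.089,0],[0.007,-0.003,0,0.089,0],[0.008,-0.002,0,0.089,0],[0.008,-0.001,0,0.089,0],[0.007,-0.001,0,0.089,0]],
  ],
)

```text
t: 3.98
tool_pos: [466.4, -429.5, 20.7]
tool_rot: [[-0.013, 1.0, 0.0], [1.0, 0.013, 0.0], [0.0, 0.0, -1.0]]
ft_force: [1.7, -0.2, 0.9]
finger_gap: 11.8
```

```bash
python3 s.py;  python3 -c "
from h import *
grab('top','t2.png',(250,160,480,300),3.4)"
```

```text
t 3.98 q [ 75.5  51.9 -51.7  97.7  48.5  55.5  95.6] tcp [ 466.4 -429.5   20.7] yaw 90.75 F [ 1.7 -0.2  0.9] M [ 0.12 -0.22 -0.33] gap 11.8
```

View pics/t2.png

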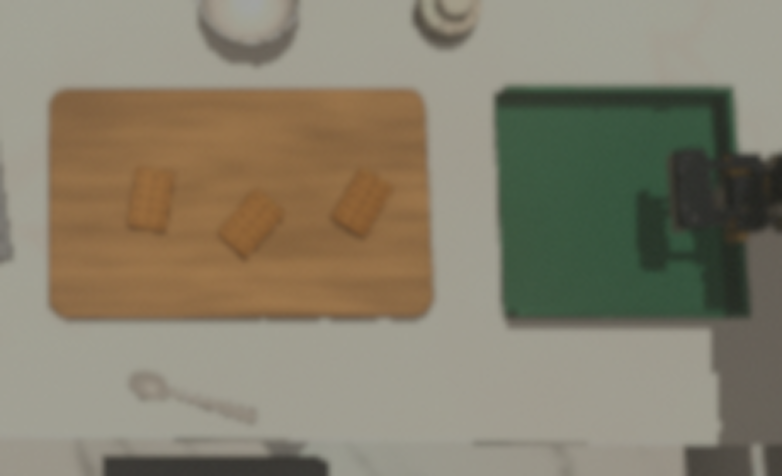

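```bash
python3 - <<'E'
from h import *
c=cam("top"); f=lambda L,z:np.round(p2w(c,np.array(L)/3.4+[250,160],z)[:,:2],1).tolist()
print("board TL TR BR BL", f([(50,89),(424,89),(433,320),(50,320)],18))
print("tray farL farR nearR nearL", f([(495,89),(733,88),(750,317),(507,317)],43))
# edges by gradient
im=np.load("last_top.npz")["im"].astype(float); g=im[:,:,1]
for u in (360,372,400,415,425,445):
    print(u, np.round(np.diff(g[180:192,u])), np.round(np.diff(g[248:262,u])))
E
```

```text
board TL TR BR BL [[572.4, 242.7], [577.3, -132.9], [346.6, -135.0], [342.4, 238.8]]
tray farL farR nearR nearL [[572.6, -196.7], [576.6, -432.4], [351.7, -433.7], [349.1, -199.8]]
360 [  0.   0.   0.  -3. -12. -21. -12.  -1.   0.   1.  -1.] [ 1.  1.  0. -4.  8. 22. 18.  7.  1.  0.  0.  0.  0.]
372 [  1.   0.   0.  -2.  -5. -14. -16. -10.  -1.  -2.  -1.] [-1.  0. -3. -2. 11. 22. 18.  7.  1.  0.  0.  1. -1.]
400 [  0.  -1.  -3. -13. -29. -29. -20.  -7.   1.   4.  11.] [-1. -3. -6. -5.  8. 16. 12. 20. 21.  8.  2. -2.  1.]
415 [  0.   0.  -3. -13. -26. -29. -22.  -9.   1.   4.  10.] [ 0.  1.  0. -4.  0. 10. 12. 21. 22.  8.  2.  0.  0.]
425 [  0.   0.  -4. -12. -27. -30. -23.  -9.   0.   6.   7.] [ 0.  0. -1. -2.  2.  9. 11. 21. 22.  8.  2.  0.  0.]
445 [  0.  -2.  -2. -12. -27. -29. -20. -11.   1.   3.   4.] [-1.  0. -1. -1.  3.  8. 11. 21. 22.  9.  1.  0.  0.]
```

Emit:
send_rows(
  increments=[
    [[0,0.01,0,0,0],[-0.001,0.014,0,0,0],[0,0.014,0,0,0],[0,0.012,0,0,0],[0,0.006,0,0,0],[0,0.004,0,0,0],[0,0.002,0,0,0],[0,0,0,0,0]],
  ],
)

```text
t: 4.7
tool_pos: [464.7, -366.9, 20.7]
tool_rot: [[-0.01, 1.0, -0.001], [1.0, 0.01, 0.0], [0.0, -0.001, -1.0]]
ft_force: [-0.9, 0.5, 0.3]
finger_gap: 11.6
```

```bash
python3 s.py;  python3 -c "
from h import *
grab('wrist','w3.png')
grab('top','t3.png',(250,160,480,300),3.4)"
```

```text
t 4.7 q [ 73.2  49.1 -52.2 104.   48.8  52.6  88.8] tcp [ 464.7 -366.9   20.7] yaw 90.57 F [-0.9  0.5  0.3] M [ 0.12 -0.01  0.01] gap 11.6
```

View pics/w3.png

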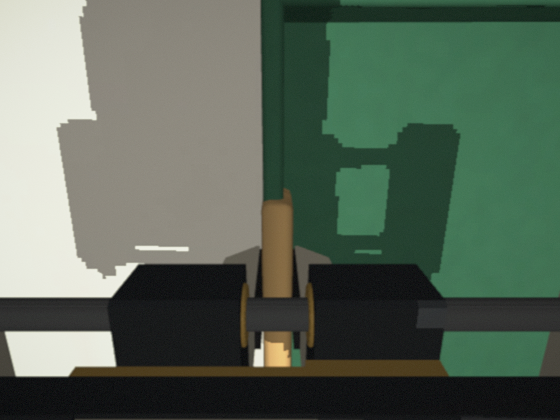

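View pics/t3.png

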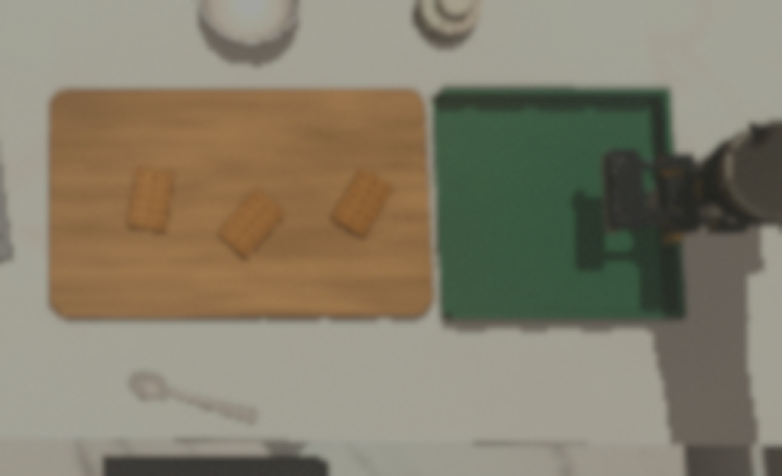

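Emit:
send_rows(
  increments=[
    [[0,0.003,0,0,0],[0,0.002,0,0,0],[0,0.001,0,0,0],[0,0.001,0,0,0],[0,0.001,0,0,0],[0,0,0,0,0]],
  ],
)

```text
t: 5.3
tool_pos: [464.9, -359.0, 20.7]
tool_rot: [[-0.01, 1.0, -0.0], [1.0, 0.01, 0.0], [0.0, -0.0, -1.0]]
ft_force: [-0.1, -1.5, 0.4]
finger_gap: 11.6
```

```bash
python3 s.py
```

```text
t 5.3 q [ 72.8  48.8 -52.3 104.7  48.8  52.2  88. ] tcp [ 464.9 -359.    20.7] yaw 90.59 F [-0.1 -1.5  0.4] M [-0.35 -0.13  0.03] gap 11.6
```

Emit:
send_rows(
  increments=[
    [[0,0.001,0,0,0],[0,0.001,0,0,0],[0,0.001,0,0,0],[0,0,0,0,0]],
  ],
)

```text
t: 5.63
tool_pos: [465.7, -358.1, 21.2]
tool_rot: [[-0.01, 1.0, 0.002], [1.0, 0.01, -0.003], [-0.003, 0.002, -1.0]]
ft_force: [2.5, -6.4, -1.4]
finger_gap: 11.8
```

```bash
python3 s.py
```

```text
t 5.63 q [ 72.7  48.6 -52.3 104.9  49.   52.1  87.7] tcp [ 465.7 -358.1   21.2] yaw 90.56 F [ 2.5 -6.4 -1.4] M [-1.17 -0.4   0.14] gap 11.8
```

Emit:
send_rows(
  increments=[
    [[0,0.001,0,0,0],[0,0,0,0,0],[0,0,0,0,0.5],[0,0,0,0,0.5],[0,0,0,0,0.5],[0,0,0,0,0.5],[0,0,0.03,0,0.5],[0,0,0.04,0,0.6]],
  ],
)

```text
t: 6.3
tool_pos: [462.3, -352.7, 88.1]
tool_rot: [[-0.011, 1.0, -0.006], [1.0, 0.011, 0.006], [0.006, -0.006, -1.0]]
ft_force: [0.3, -1.3, 0.3]
finger_gap: 47.0
```

```bash
python3 s.py
```

```text
t 6.3 q [ 75.8  43.8 -57.2 103.9  43.2  57.8  91.3] tcp [ 462.3 -352.7   88.1] yaw 90.65 F [ 0.3 -1.3  0.3] M [-0.06 -0.19 -0.02] gap 47.0
```

Emit:
send_rows(
  increments=[
    [[0,0,0.04,0,0.7],[0,0.01,0.04,0,0.9],[0,0.04,0.01,0,0.9],[0,0.041,0,0,0.9],[0,0.041,0,0,0.9],[0,0.041,0,0,0.9],[0,0.041,0,0,0.9],[0,0.041,0,0,0.9]],
  ],
)

```text
t: 6.97
tool_pos: [464.0, -97.8, 180.7]
tool_rot: [[-0.011, 1.0, -0.001], [1.0, 0.011, -0.0], [-0.0, -0.001, -1.0]]
ft_force: [0.8, -0.5, -0.2]
finger_gap: 82.5
```

Emit:
send_rows(
  increments=[
    [[0.002,0.041,0,0,0.9],[0.002,0.041,0,0,0.9],[0.002,0.041,0,0,0.9],[0.002,0.041,0,0,0.9],[0.002,0.041,0,0,0.9],[0.002,0.041,0,0,0.9],[0.002,0.041,0,0,0.9],[0.002,0.041,0,0,0.9]],
  ],
)

```text
t: 7.63
tool_pos: [479.8, 230.0, 180.5]
tool_rot: [[-0.011, 1.0, -0.001], [1.0, 0.011, -0.0], [-0.0, -0.001, -1.0]]
ft_force: [0.1, -1.1, 0.2]
finger_gap: 82.6
```

```bash
python3 s.py;  python3 -c "
from h import *
grab('top','t4.png',(250,160,480,300),3.4)"
```

```text
t 7.63 q [ 20.2  31.9 -63.5 107.6  32.6  61.3  34.1] tcp [479.8 230.  180.5] yaw 90.63 F [ 0.1 -1.1  0.2] M [ 0.14 -0.18 -0.02] gap 82.6
```

View pics/t4.png

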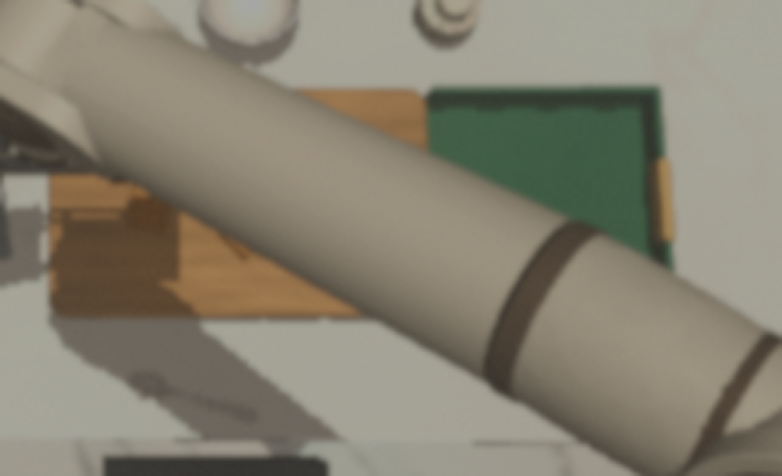

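Emit:
send_rows(
  increments=[
    [[0.003,0.03,0,0.065,0.9],[0.003,0.03,0,0.065,0.9],[0.003,0.03,0,0,0.9],[0,0,0,0,0.9],[0,0,0,0,0.9]],
  ],
)

```text
t: 8.1
tool_pos: [488.0, 320.4, 180.6]
tool_rot: [[-0.145, 0.989, -0.001], [0.989, 0.145, 0.001], [0.002, -0.001, -1.0]]
ft_force: [0.5, -0.1, -0.6]
finger_gap: 82.6
```

```bash
python3 s.py;  python3 -c "
from h import *
grab('wrist','w5.png')"
```

```text
t 8.1 q [  8.5  37.2 -62.1 100.4  36.   65.   33.4] tcp [488.  320.4 180.6] yaw 98.31 F [ 0.5 -0.1 -0.6] M [ 0.07 -0.17  0.04] gap 82.6
```

View pics/w5.png

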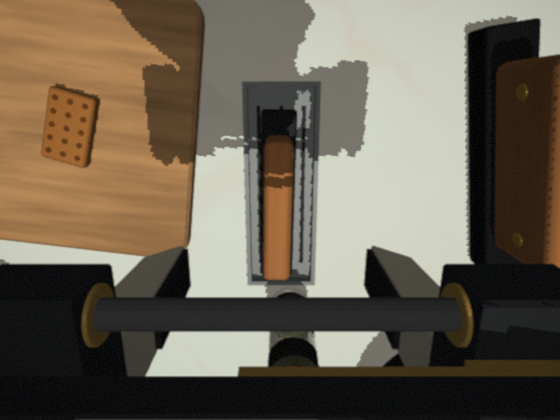

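```bash
python3 - <<'E'
from h import *
im=np.load("last_wrist.npz")["im"]
cv2.imwrite("pics/w5b.png",cv2.resize(im[70:310,210:350],None,fx=2.5,fy=2.5,interpolation=cv2.INTER_CUBIC))
c=cam("wrist"); print(p2w(c,[(278.5,138),(277.5,280),(264,240),(293,240)],77).round(1));print("holder",p2w(c,[(244,83),(321,83),(314,284),(248,284)],14).round(1)); print("foot",p2w(c,[(262,109),(296,109)],26).round(1));
E
```

```text
[[440.2 313.1  77. ]
 [550.  328.2  77. ]
 [517.9 313.2  77. ]
 [514.8 335.   77. ]]
holder [[406.5 279.3  14. ]
 [397.3 342.9  14. ]
 [582.8 369.1  14. ]
 [592.1 305.   14. ]]
foot [[424.6 297.3  26. ]
 [420.7 324.9  26. ]]
```

View pics/w5b.png

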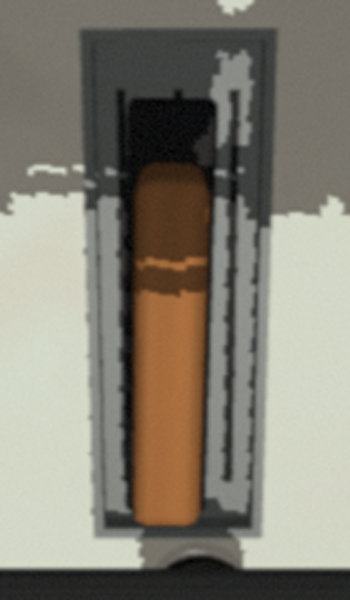

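Emit:
send_rows(
  increments=[
    [[0.007,0.0005,-0.03,-0.006,0.9],[0,0,-0.038,0,0.9],[0,0,-0.038,0,0.9],[0,0,-0.032,0,0.9],[0,0,-0.008,0,0.9],[0,0,0,0,0],[0,0,0,0,0],[0,0,0,0,0]],
  ],
  force=40,
)

```text
t: 8.82
tool_pos: [498.2, 319.1, 37.0]
tool_rot: [[-0.133, 0.991, 0.003], [0.991, 0.133, 0.002], [0.002, 0.003, -1.0]]
ft_force: [-0.5, 0.3, 0.5]
finger_gap: 66.7
```

Emit:
send_rows(
  increments=[
    [[0,0,0,0,0],[0,0,0,0,0],[0,0,0,0,0],[0,0,0,0,0],[0,0,0,0,0],[0,0,0,0,0],[0,0,0,0,0],[0,0,0,0,0]],
  ],
)

```text
t: 9.48
tool_pos: [496.9, 319.3, 35.1]
tool_rot: [[-0.134, 0.991, 0.0], [0.991, 0.134, 0.001], [0.001, 0.001, -1.0]]
ft_force: [-0.3, 2.2, 1.0]
finger_gap: 22.0
```

```bash
python3 s.py
```

```text
t 9.48 q [  2.4  47.4 -52.3 104.1  46.8  52.9  26.2] tcp [496.9 319.3  35.1] yaw 97.72 F [-0.3  2.2  1. ] M [ 0.55 -0.09 -0.01] gap 22.0
```

Emit:
send_rows(
  increments=[
    [[0,0,0.01,0,0],[0,0,0.025,0,0],[0,0,0.025,0,0],[-0.01,-0.02,0,-0.031,0],[-0.01,-0.029,0,-0.031,0],[-0.011,-0.029,0,-0.031,0],[-0.011,-0.029,0,-0.031,0],[0,0,0,0,0]],
  ],
  force=50,
)

```text
t: 10.15
tool_pos: [452.0, 202.9, 93.2]
tool_rot: [[-0.004, 1.0, -0.005], [1.0, 0.004, -0.01], [-0.01, -0.005, -1.0]]
ft_force: [-1.0, -0.7, -2.1]
finger_gap: 21.7
```

```bash
python3 s.py; python3 -c "
from h import *
grab('wrist','w6.png');grab('scene','s6.png',(180,100,400,300),3)"
```

```text
t 10.15 q [ 18.4  35.4 -58.2 115.7  39.3  51.6  28.7] tcp [452.  202.9  93.2] yaw 90.23 F [-1.  -0.7 -2.1] M [ 0.05 -0.09  0.02] gap 21.7
```

View pics/w6.png

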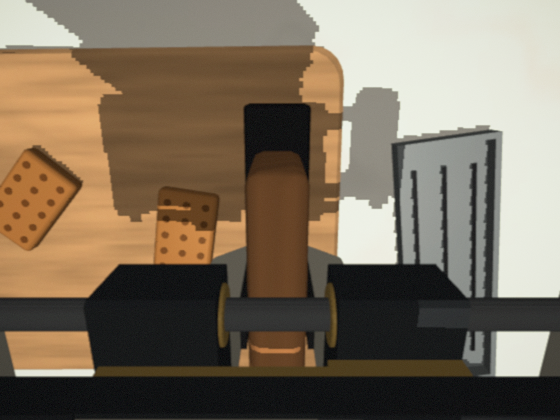

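View pics/s6.png

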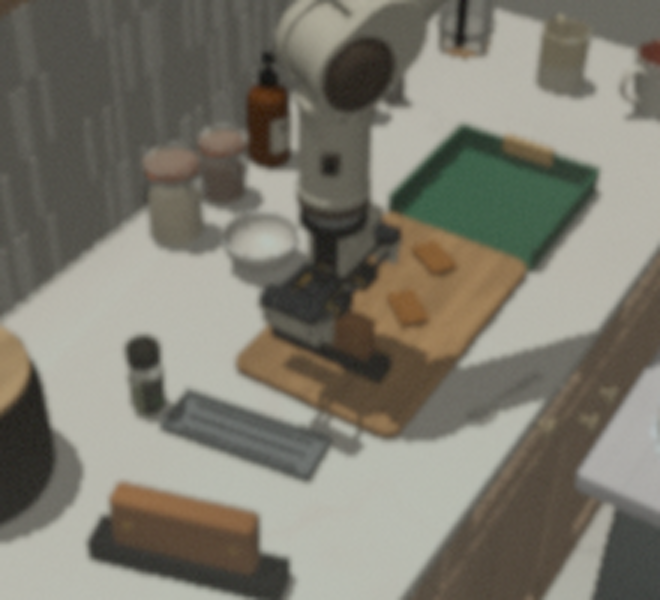

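```bash
python3 s.py; python3 - <<'E'
from h import *
d=np.load("last_wrist.npz"); c=cam("wrist",dict(tool_pos=d["tool_pos"],tool_rot=d["tool_rot"]))
print("crisp0",p2w(c,[(218,195),(161,187),(155,262)],30).round(1)); print("crisp1",p2w(c,[(36,146),(81,186),(28,250),(-5,205)],30).round(1))
print("board corner edges",p2w(c,[(343,100),(100,50)],18).round(1))
E
```

```text
t 10.25 q [ 18.1  35.5 -58.3 115.4  39.3  51.5  28.7] tcp [454.6 208.8  94.7] yaw 90.44 F [ 0.3  0.9 -2.5] M [ 0.14 -0.18 -0.01] gap 22.2
crisp0 [[433.7 166.1  30. ]
 [428.8 131.   30. ]
 [479.7 122.7  30. ]]
crisp1 [[403.9  57.7  30. ]
 [428.5  81.3  30. ]
 [471.8  40.   30. ]
 [441.2  24.8  30. ]]
board corner edges [[376.6 242.6  18. ]
 [348.9  98.1  18. ]]
```

Emit:
send_rows(
  increments=[
    [[-0.002,0.002,-0.018,0.004,0],[0,0,-0.018,0,0],[0,0,-0.007,0,0],[0,0,0,0,0],[0,0,0,0,0]],
  ],
)

```text
t: 10.67
tool_pos: [452.7, 214.3, 51.9]
tool_rot: [[-0.015, 1.0, -0.001], [1.0, 0.015, 0.0], [0.0, -0.001, -1.0]]
ft_force: [-0.1, 0.1, -2.0]
finger_gap: 21.6
```

```bash
python3 s.py
```

```text
t 10.67 q [ 14.5  39.  -54.3 116.5  43.8  47.5  25.2] tcp [452.7 214.3  51.9] yaw 90.89 F [-0.1  0.1 -2. ] M [ 0.14 -0.1   0.02] gap 21.6
```

Emit:
send_rows(
  increments=[
    [[0,-0.003,-0.0015,0,0],[0,-0.006,0,0,0],[0,-0.009,0,0,0],[0,-0.01,0,0,0],[0.001,-0.01,0,0,0],[0,-0.01,0,0,0],[0,-0.01,0,0,0],[0,-0.01,0,0,0]],
  ],
)

```text
t: 11.33
tool_pos: [454.0, 143.9, 50.3]
tool_rot: [[-0.013, 1.0, 0.0], [1.0, 0.013, -0.0], [-0.0, 0.0, -1.0]]
ft_force: [1.0, 0.6, -1.5]
finger_gap: 21.7
```

Emit:
send_rows(
  increments=[
    [[0,-0.01,0,0,0],[0,-0.01,0,0,0],[0,-0.01,0,0,0],[0,-0.01,0,0,0],[0.001,-0.01,0,0,0],[0,-0.01,0,0,0],[0,-0.01,0,0,0],[0,-0.01,0,0,0]],
  ],
)

```text
t: 12.0
tool_pos: [454.9, 64.4, 50.2]
tool_rot: [[-0.014, 1.0, -0.0], [1.0, 0.014, 0.0], [0.0, -0.0, -1.0]]
ft_force: [0.8, 0.7, -2.8]
finger_gap: 21.6
```

```bash
python3 s.py;python3 -c "
from h import *
grab('scene','s7.png',(220,100,400,260),3)
grab('wrist','w7.png')"
```

```text
t 12.0 q [ 33.9  36.2 -55.5 122.1  43.8  44.6  40.8] tcp [454.9  64.4  50.2] yaw 90.82 F [ 0.8  0.7 -2.8] M [ 0.22 -0.14 -0.01] gap 21.6
```

View pics/s7.png

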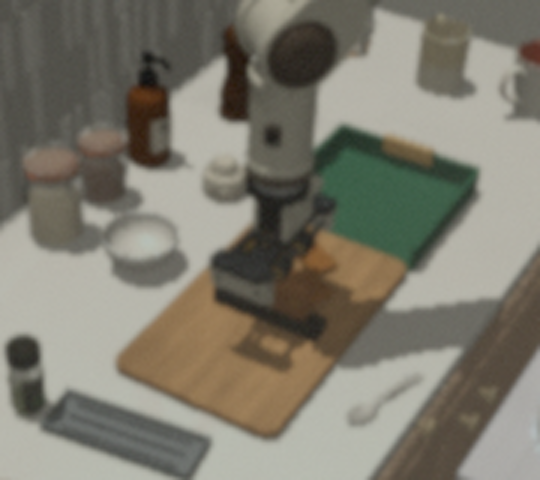

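View pics/w7.png

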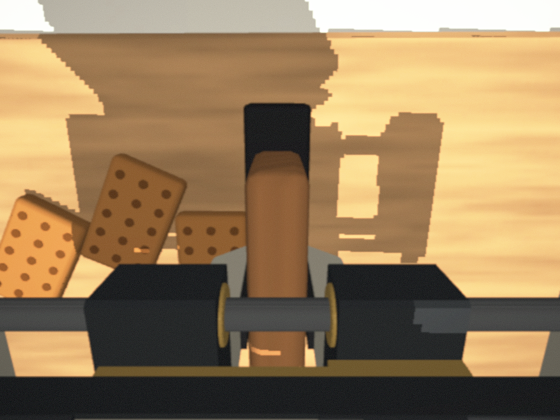

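Emit:
send_rows(
  increments=[
    [[0,-0.01,0,0,0],[0,-0.01,0,0,0],[0,-0.01,0,0,0],[0,-0.01,0,0,0],[0.001,-0.01,0,0,0],[0,-0.01,0,0,0],[0,-0.01,0,0,0],[0,-0.01,0,0,0]],
  ],
)

```text
t: 12.77
tool_pos: [455.9, -15.9, 50.2]
tool_rot: [[-0.014, 1.0, -0.0], [1.0, 0.014, -0.0], [-0.0, -0.0, -1.0]]
ft_force: [0.6, 0.5, -2.6]
finger_gap: 21.5
```

```bash
python3 s.py;python3 -c "
from h import *
grab('wrist','w8.png')"
```

```text
t 12.77 q [ 44.2  36.  -55.6 122.5  43.8  44.4  50.7] tcp [455.9 -15.9  50.2] yaw 90.8 F [ 0.6  0.5 -2.6] M [ 0.23 -0.1   0.01] gap 21.5
```

View pics/w8.png

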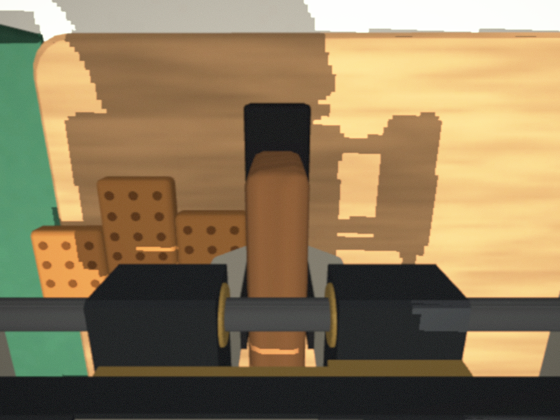

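Emit:
send_rows(
  increments=[
    [[0,-0.01,0,0,0],[0,-0.01,0,0,0],[0,-0.01,0,0,0],[0,-0.01,0,0,0],[0.001,-0.01,0,0,0],[0,-0.01,0,0,0],[0,-0.01,0,0,0],[0,-0.01,0,0,0]],
  ],
)

```text
t: 13.48
tool_pos: [456.9, -95.6, 50.2]
tool_rot: [[-0.014, 1.0, 0.0], [1.0, 0.014, 0.0], [0.0, 0.0, -1.0]]
ft_force: [0.8, 1.1, -2.8]
finger_gap: 22.1
```

```bash
python3 s.py;python3 -c "
from h import *
grab('wrist','w9.png')"
```

```text
t 13.48 q [ 53.5  36.8 -55.4 121.1  44.   45.2  60.8] tcp [456.9 -95.6  50.2] yaw 90.81 F [ 0.8  1.1 -2.8] M [ 0.29 -0.08 -0.  ] gap 22.1
```

View pics/w9.png

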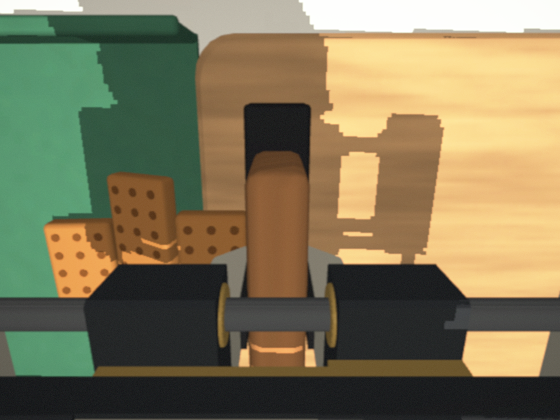

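Emit:
send_rows(
  increments=[
    [[0,-0.01,0,0,0],[0,-0.01,0,0,0],[0,-0.01,0,0,0],[0,-0.01,0,0,0],[0.001,-0.01,0,0,0],[0,-0.01,0,0,0],[0,-0.01,0,0,0],[0,-0.01,0,0,0]],
  ],
)

```text
t: 14.2
tool_pos: [457.9, -175.7, 50.2]
tool_rot: [[-0.014, 1.0, -0.0], [1.0, 0.014, 0.0], [0.0, -0.0, -1.0]]
ft_force: [-0.5, 0.3, -3.2]
finger_gap: 21.5
```

```bash
python3 s.py;python3 -c "
from h import *
grab('wrist','w10.png')"
```

```text
t 14.2 q [ 61.4  38.6 -54.7 117.9  44.2  46.8  70.7] tcp [ 457.9 -175.7   50.2] yaw 90.81 F [-0.5  0.3 -3.2] M [ 0.16 -0.14 -0.01] gap 21.5
```

View pics/w10.png

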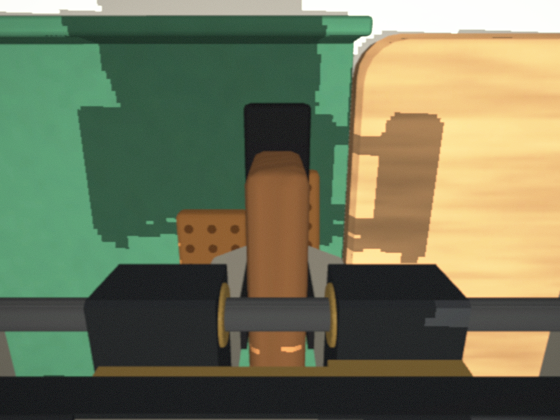

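Emit:
send_rows(
  increments=[
    [[0,0,0.02,0,0],[0,0,0.04,0,0],[0,0,0.04,0,0],[0,0.03,0.03,0,0],[0,0.04,0,0,0],[0,0.04,0,0,0],[0,0.04,0,0,0],[0,0.04,0,0,0]],
  ],
)

```text
t: 14.92
tool_pos: [457.5, 16.0, 180.0]
tool_rot: [[-0.013, 1.0, 0.001], [1.0, 0.013, -0.001], [-0.001, 0.001, -1.0]]
ft_force: [0.5, 0.5, -2.9]
finger_gap: 21.3
```

```bash
python3 s.py;python3 -c "
from h import *
grab('top','t11.png',(250,160,480,300),3.4);grab('scene','s11.png',(220,80,420,240),3.3)"
```

```text
t 14.92 q [ 52.3  24.5 -69.1 117.3  27.7  56.7  59.8] tcp [457.5  16.  180. ] yaw 90.76 F [ 0.5  0.5 -2.9] M [ 0.13 -0.26  0.06] gap 21.3
```

View pics/t11.png

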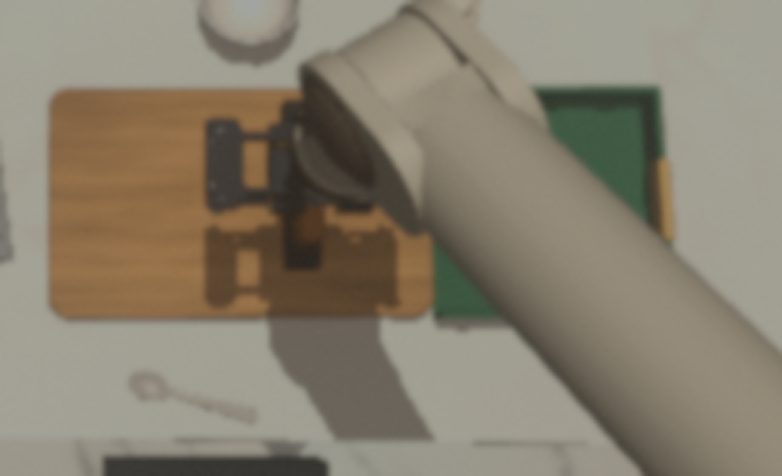

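View pics/s11.png

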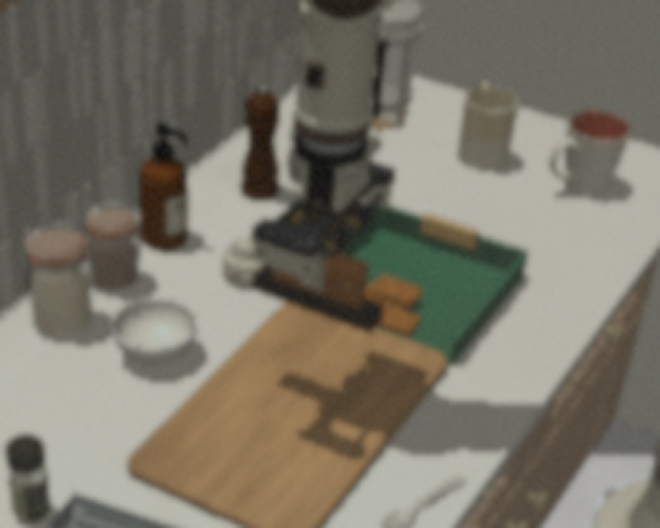

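Emit:
send_rows(
  increments=[
    [[0.004,0.03,0,0.015,0],[0.005,0.04,0,0.015,0],[0.005,0.04,0,0.015,0],[0.005,0.04,0,0.015,0],[0.005,0.04,0,0.015,0],[0.005,0.04,-0.01,0.015,0],[0.005,0.04,-0.02,0.015,0],[0.005,0.033,-0.02,0.016,0]],
  ],
)

```text
t: 15.68
tool_pos: [496.9, 317.8, 131.2]
tool_rot: [[-0.137, 0.991, 0.002], [0.991, 0.137, 0.001], [0.001, 0.002, -1.0]]
ft_force: [0.7, -0.4, -0.7]
finger_gap: 21.8
```

Emit:
send_rows(
  increments=[
    [[0,0,-0.02,0,0],[0,0,-0.01,0,0],[0,0,0,0,0]],
  ],
)

```text
t: 15.93
tool_pos: [494.7, 313.3, 98.2]
tool_rot: [[-0.136, 0.991, -0.005], [0.991, 0.136, -0.003], [-0.003, -0.005, -1.0]]
ft_force: [0.2, -0.3, -2.4]
finger_gap: 21.8
```

```bash
python3 s.py;python3 -c "
from h import *
grab('wrist','w12.png');grab('scene','s12.png',(220,80,420,240),3.3)"
```

```text
t 15.93 q [  5.1  42.2 -55.8 103.1  41.   57.8  30.5] tcp [494.7 313.3  98.2] yaw 97.82 F [ 0.2 -0.3 -2.4] M [ 0.1  -0.13 -0.01] gap 21.8
```

View pics/w12.png

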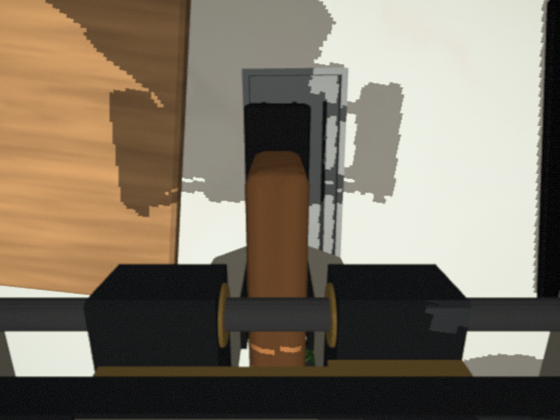

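View pics/s12.png

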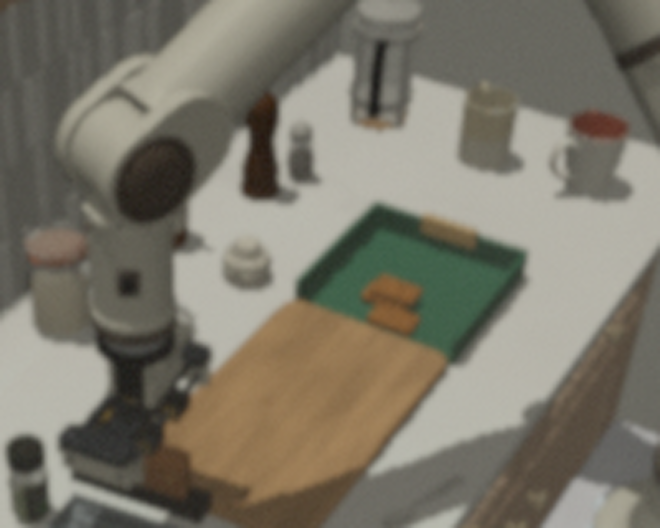

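```bash
python3 s.py
```

```text
t 16.03 q [  5.3  42.  -55.9 103.   40.9  57.9  30.5] tcp [496.7 313.5 101.1] yaw 97.68 F [-0.1  0.1 -2.4] M [ 0.11 -0.08  0.01] gap 21.8
```

Emit:
send_rows(
  increments=[
    [[0,0.0075,0,0,0],[0,0,-0.01,0,0],[0,0,-0.02,0,0],[0,0,-0.02,0,0],[0,0,-0.01,0,0],[0,0,0,0,0],[0,0,0,0,0]],
  ],
)

```text
t: 16.62
tool_pos: [496.5, 322.2, 41.3]
tool_rot: [[-0.135, 0.991, -0.0], [0.991, 0.135, 0.0], [0.0, -0.0, -1.0]]
ft_force: [-0.5, -0.1, -2.5]
finger_gap: 22.1
```

```bash
python3 s.py;python3 -c "
from h import *
grab('wrist','w13.png')"
```

```text
t 16.62 q [  1.7  46.6 -51.8 103.8  45.5  53.1  26.9] tcp [496.5 322.2  41.3] yaw 97.73 F [-0.5 -0.1 -2.5] M [ 0.15 -0.11 -0.06] gap 22.1
```

View pics/w13.png

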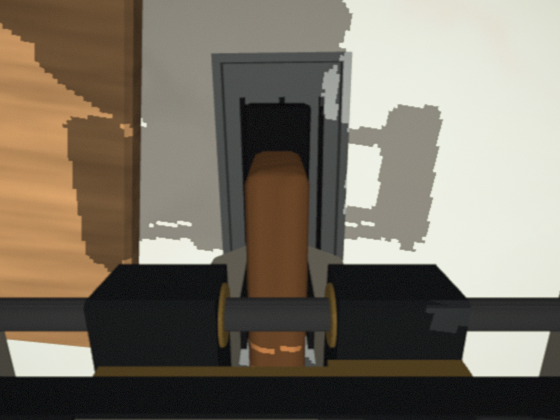

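Emit:
send_rows(
  increments=[
    [[0,0,-0.003,0,0],[0,0,-0.002,0,0],[0,0,-0.001,0,0],[0,0,0,0,0],[0,0,0,0,0]],
  ],
)

```text
t: 17.08
tool_pos: [496.6, 322.4, 35.3]
tool_rot: [[-0.135, 0.991, 0.0], [0.991, 0.135, 0.0], [0.0, 0.0, -1.0]]
ft_force: [0.8, 0.7, -2.7]
finger_gap: 21.9
```

```bash
python3 s.py
```

```text
t 17.08 q [  1.4  47.  -51.4 103.9  46.   52.6  26.6] tcp [496.6 322.4  35.3] yaw 97.75 F [ 0.8  0.7 -2.7] M [ 0.14 -0.15 -0.07] gap 21.9
```

Emit:
send_rows(
  increments=[
    [[0,0,-0.0005,0,0],[0,0,0,0,0],[0,0,0,0,0.7],[0,0,0,0,0.7],[0,0,0,0,0.7],[0,0,0,0,0.7],[0,0,0,0,0.7],[0,0,0,0,0.7]],
  ],
)

```text
t: 17.75
tool_pos: [496.5, 322.4, 34.7]
tool_rot: [[-0.135, 0.991, 0.0], [0.991, 0.135, 0.0], [0.0, 0.0, -1.0]]
ft_force: [0.1, -0.3, 0.2]
finger_gap: 57.1
```

Emit:
send_rows(
  increments=[
    [[0,0,0.015,0,0.7],[0,0,0.04,0,0.7],[0,0,0.04,0,0.7],[0,0,0.04,0,0.7],[0,0,0.02,0,0.7],[-0.01,-0.01,0,0,0.7],[0,0,0,0,0.7],[0,0,0,0,0.7]],
  ],
)

```text
t: 18.42
tool_pos: [486.5, 311.7, 190.3]
tool_rot: [[-0.135, 0.991, 0.001], [0.991, 0.135, -0.001], [-0.001, 0.001, -1.0]]
ft_force: [0.5, -0.2, 1.2]
finger_gap: 64.3
```

```bash
python3 s.py;python3 -c "
from h import *
grab('wrist','w14.png')"
```

```text
t 18.42 q [  9.3  35.4 -61.7 100.8  34.3  65.   34.4] tcp [486.5 311.7 190.3] yaw 97.74 F [ 0.5 -0.2  1.2] M [ 0.09 -0.13 -0.01] gap 64.3
```

View pics/w14.png

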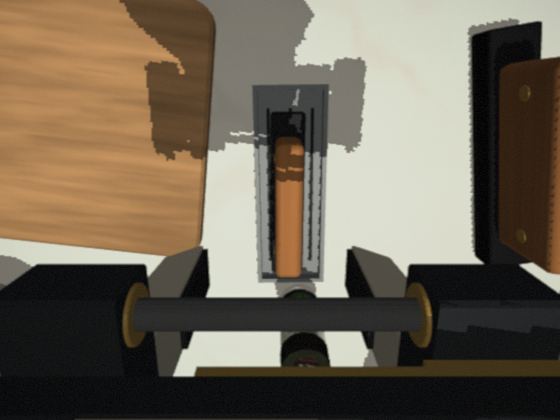

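Emit:
send_rows(
  increments=[
    [[0,-0.03,0.01,-0.015,0.7],[0,-0.04,0.01,-0.015,0.7],[0,-0.04,0.01,-0.015,0.7],[0,-0.04,0.01,-0.015,0.7],[0,-0.04,0.01,-0.015,0.7],[0,-0.04,0.01,-0.015,0.7],[0,-0.04,0.01,-0.015,0.7],[0,-0.04,0.01,-0.015,0.7]],
  ],
)

```text
t: 19.13
tool_pos: [486.1, 0.5, 269.6]
tool_rot: [[-0.015, 1.0, -0.001], [1.0, 0.015, 0.001], [0.001, -0.001, -1.0]]
ft_force: [0.1, -1.2, 0.5]
finger_gap: 64.2
```

Emit:
send_rows(
  increments=[
    [[0,-0.04,0,0,0.7],[0,-0.04,0,0,0.7],[0.01,-0.04,0,0,0.7],[0.01,-0.04,0,0,0.7],[0.01,-0.03,0,0,0.7],[0.01,-0.03,0,0,0.7],[0,0,0,0,0.7],[0,0,0,0,0.7]],
  ],
)

```text
t: 19.8
tool_pos: [526.4, -219.5, 268.2]
tool_rot: [[-0.011, 1.0, -0.001], [1.0, 0.011, 0.003], [0.003, -0.001, -1.0]]
ft_force: [-0.9, 1.6, -1.0]
finger_gap: 64.3
```

```bash
python3 s.py;python3 -c "
from h import *
grab('wrist','w15.png')
grab('scene','s15.png',(220,60,420,220),3.3)"
```

```text
t 19.8 q [ 68.5  30.7 -66.6  96.9  29.3  72.3  86.1] tcp [ 526.4 -219.5  268.2] yaw 90.65 F [-0.9  1.6 -1. ] M [ 0.18 -0.14  0.04] gap 64.3
```

View pics/w15.png

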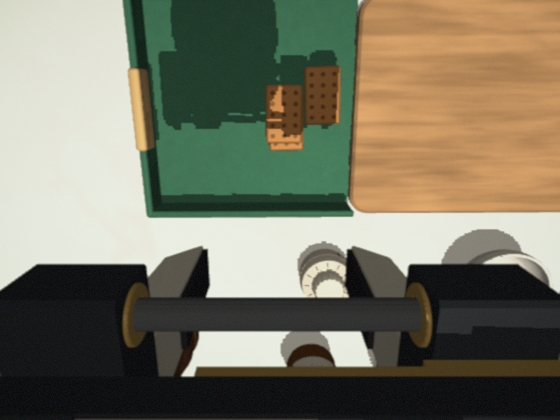

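View pics/s15.png

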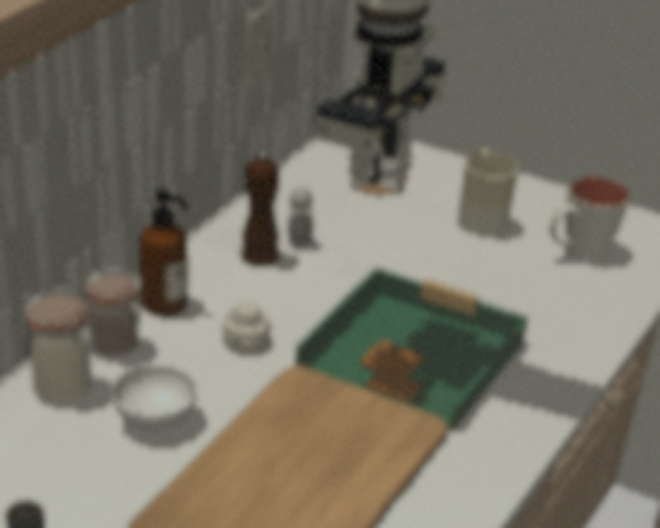

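```bash
python3 - <<'E'
from h import *
d=np.load("last_wrist.npz"); c=cam("wrist",dict(tool_pos=d["tool_pos"],tool_rot=d["tool_rot"])); im=d["im"]
cv2.imwrite("pics/w15b.png",cv2.resize(im[0:225,300:420],None,fx=2.6,fy=2.6,interpolation=cv2.INTER_CUBIC))
print("tray wall far edge top",p2w(c,[(152,215),(352,215)],43).round(1),"bar",p2w(c,[(131,70),(143,150)],50).round(1))
print("board far edge",p2w(c,[(370,212),(550,210)],18).round(1),"right edge",p2w(c,[(352,170),(359,20)],18).round(1),"mouth floor",p2w(c,[(350,170),(355,20)],4).round(1))
E
```

```text
tray wall far edge top [[ 576.5 -354.3   43. ]
 [ 574.2 -135.7   43. ]] bar [[ 427.9 -359.3   50. ]
 [ 504.5 -354.9   50. ]]
board far edge [[ 578.6 -109.5   18. ]
 [ 573.9   99.5   18. ]] right edge [[ 529.3 -134.    18. ]
 [ 376.4 -137.7   18. ]] mouth floor [[ 532.1 -133.3    4. ]
 [ 374.  -139.     4. ]]
```

View pics/w15b.png

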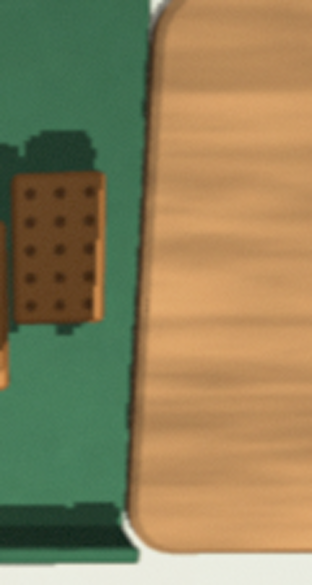

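Emit:
send_rows(
  increments=[
    [[0,0,0,0,0.7],[0,0,0,0,0.7],[0,0,0,0,0.7]],
  ],
)

```text
t: 20.15
tool_pos: [526.5, -216.5, 269.9]
tool_rot: [[-0.017, 1.0, -0.0], [1.0, 0.017, -0.0], [-0.0, -0.0, -1.0]]
ft_force: [-0.2, -0.3, -0.1]
finger_gap: 64.2
```

```bash
python3 -c "
from h import *
grab('scene','s16.png')
print(env.close_job())"; python3 s.py
```

```text
the job is handed in; nothing more can be done
None
the job is handed in; nothing more can be done
```

View pics/s16.png

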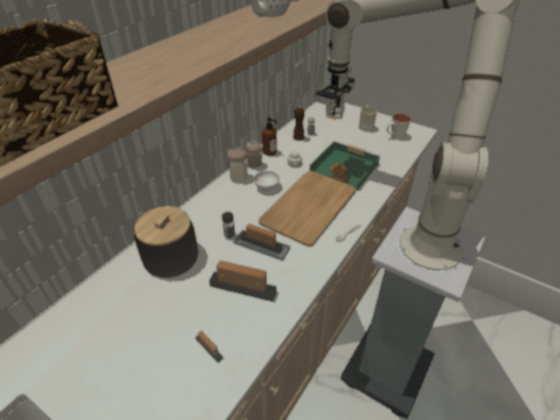

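The job is done and was handed in at about 20 s of the 72 s allowed; no verdict was reported.

- **Tray:** I gripped it by its bar, turned it a quarter turn, pushed it against the board's right-hand end until contact (about 6 N) and let go. The last wrist picture shows it flush with the board and centred to within about 2 mm.
- **Wiping:** I took the middle-sized scraper from the holder and wiped all three pieces of crispbread into the tray in one pass; the gripper stayed above them throughout. The board is clear, and one piece lies partly on top of another in the tray.
- **Scraper:** It stands upright in its holder again, released.
- **Other things:** The bowl, timer and spice jar look unmoved, judged by eye from the pictures rather than measured. The robot was clear of everything at hand-in.

One small disagreement: the tray's centre in x came out as 462 mm from its wall and 466 mm from its grip bar. The board's end is at about 464 mm, so both are within the calibration error.

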